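# Take the battery cover off the workshop radio

### The job

The workshop radio lies face down for a change of cells. Press the snap tab of its battery cover inward just hard enough to free its hooks (forced, the tab breaks), and keep it pressed while you lift that edge until the hooks stand clear on top of the case wall. Then take the cover by its ridge, draw the lugs at its other edge out from under the case without prying, lift it off and set it down, ridge up, in the middle of the cutting mat without dropping it. Leave the brush and the bamboo handle on the mat and the two new cells by the radio where they are.

Things in the scene. Friction and masses are not known exactly. Their poses are not given: they have to be found in the camera images.
- radio: Dark grey radio with black rubber corners, fixed, lying face down, back up: 180 mm (its x) by 250 mm (its y), 100 mm high. Origin at the middle of its underside, on the bench; z up. Its bottom face at x = -90 mm holds the tab; at x = +90 mm a carrying handle reaches out to +122 mm, 50 mm up. Case rigid.
- notch (a point): Middle of the cut-out in the radio's bottom face, 88.5 mm above the bench, x = -90 mm; radio's axes. The cut-out is open to the top, 84 mm wide in y down to this height (the wall's top here); its middle 60 mm goes down to 72 mm above the bench, so a closed hand can follow the tab in.
- snap_tab: Snap tab on the cover: grey ribbed thumb pad 36 mm wide (y), 20 mm high, in the notch. Origin at the middle of its outer face; shut: x = -88, y = 0, z = 86 mm in the radio's frame. Cover's axes. It springs straight in along +x, up to 6.5 mm, pushing back 1.6 N at first touch plus 3.2 N per mm. Above 16 N it breaks. No ledge: a finger pressing it drags it up by friction (0.5 or more).
- hooks (a point): Bottom of the two hooks beside the tab's pad (y = +/-36 mm), 5.5 mm below its middle. Shut, they stand 2.5 mm under keepers in the case wall: free when the tab is 2.5 to 3 mm in (10 to 11 N), after the cover's 0.5 mm of play is taken up. Raised 8 mm they clear the wall; let go there, they rest on it and the edge stays up, cover tilted 0.1 rad. About 2 N up is enough; 5 N or more means still hooked.
- cover: Loose battery cover, 70 to 130 g: grey plate 74 mm (x) by 130 mm (y) by 3 mm, flush in the radio's back. Axes as the radio's when shut: +x from tab edge to lug edge, z up. Origin = point cover_ridge. Pushing, prying or pulling it against the case above 30 N breaks it. The tab's foot is 32.5 mm below the ridge's middle; laid on the flat it slopes about 0.2 rad, ridge's middle 24 mm up.
- cover_ridge (a point): Middle of the straight grip ridge on the cover: 44 mm long (x), 13 mm thick (y), 17 mm high; 8.5 mm above the plate and below the ridge's top. Shut: x = -45, y = 0, z = 108.5 mm in the radio's frame.
- lug_edge (a point): Underside of the plate at the middle of its lug edge (+x end), about which the cover turns. Two lugs here (y = +/-36 mm) reach 5 mm under the case's rim: with the hooks up, move the cover 7 to 10 mm towards its -x to draw them out, then lift.
- mat: Cream cutting mat with a grey 20 mm grid, fixed flat on the bench: 260 mm (x) by 360 mm (y), 4 mm thick. Origin at the middle of its underside. A brush and a bamboo handle lie on it near y = +/-150 mm; its middle is free.
- brush: Paste brush, 170 mm long, lying on the mat near its +y edge; bystander.
- handle_blank: Bamboo handle blank, 130 mm long, 18 mm thick, lying on the mat near its -y edge; bystander.
- cell0: New battery cell standing on the bench by the radio's handle, 26 mm across, 50 mm high; bystander.
- cell1: The other new cell beside it, the same size; bystander.
Things that resemble listed ones, but are neither listed nor needed, are in the scene too. Of the things like the cover, leave any that is green; of the rest the larger one is meant.

How it is judged:
By the outcome, as a careful person would: the job done as asked, in the order asked, and still so for the second after the job is handed in, with the robot touching nothing.
It also fails if it takes over 64 s, if anything falls off the work surface, if the arm or the gripper's body presses on something with over 40 N, if the wrist force passes 120 N, or if a joint passes its speed limit or range.

### The arm

A 6-joint arm with a two-finger parallel gripper is mounted at the origin on the work surface. World frame = base frame: x ahead of the robot, y to its left, z up, the work surface at z = 0. Lengths are in mm, angles in rad, forces in N, time in s.
With the tool pointing down it reaches from about 400 to 925 mm from the base axis. Payload 12.5 kg.
Tool frame: the origin (TCP) lies midway between the tips of the shut fingers; the grasp point (between the pads) lies 19 mm behind it (env.grasp_offset is the distance from the TCP to the grasp point, in mm); z points along the fingers, y is the direction in which the jaws open and shut (so a half turn about z gives the same grasp; the last joint's range is limited). The gripper opens to 95 mm and grips with 3 to 60 N. Pads are 20 mm wide; open, the fingers measure 119 mm over their backs; the gripper's body (75 mm by 180 mm) begins 59 mm behind the grasp point.
Start: joints at [-1.38, 0.491, 1.559, -0, 1.092, -0.106], TCP at [182.811, -597.685, 214.661] pointing down, gripper open.
Joint ranges: [-3.1, 3.1], [-0.84, 2.19], [0.05, 2.79], [-1.13, 4.28], [0.06, 2.93], [-2.69, 2.69]. Speed limits (rad/s): [2.22, 2.22, 2.79, 3.14, 3.14, 3.14].

### API

Orientations are given as [roll, pitch, yaw] about the fixed x, y, z axes, in that order (R = Rz(yaw) Ry(pitch) Rx(roll)).
In Python, from cell import env gives the robot as it stands.
- The arm moves only by the tool carry_out, never from a script. Its argument "series" is a list of rows, each a list of 6 numbers: the shift along the world's x, y, z in m, then the turn, a rotation vector about the world's x, y, z in degrees. In form: [[dx, dy, dz, wx, wy, wz], ...]. A call has 1 to 12 rows; each row shifts and turns the commanded pose from where the row before left it; what a row does not reach is not made up. A row lasts 1/10 s, in which the tool goes at most 50 mm and 8.59 degrees, less where a joint would pass 70% of its speed; a pose out of reach is approached as far as the arm can. A call is refused whole if a number of a shift passes 0.05 or a number of a turn 8.59, either way. A call with a gripper value outside its range is refused whole. "fingers" is the opening, from 0 (shut) to 1 (fully open), set as the call begins (left out, the last holds). The fingers move at their own pace and stop on an object; the grip force is fixed at half the most. Time passes only in rows, so rows that do not move let the fingers close. It gives the time, the measured TCP pose, the force and the opening at its end, in the units of the state.
- env.state(): the state, without advancing time (a new reading comes with each control period).
- env.read_camera(name): name is "scene" or "top"; returns a dict with "color" (420x560x3 uint8, red, green, blue), "fovy" (degrees; the focal length in pixels is half the picture's height over the tangent of half this angle, whatever the lens; pixels are square), "cx", "cy" (the principal point, pixels), "T" (4x4, takes a point from camera to world coordinates). Camera axes: x right, y down, z forward; pixel columns grow to the right and rows downward; lengths in mm; the calibration is good to about 2 mm. A picture is of the moment at which its call begins. There is no depth.
- env.job_done(): hands the job in, once; it reports no verdict.
Trained networks look in a picture, given as the dict that the camera call returned (one of the last four; its "shot" number tells which), for a name from the list of things; names that differ only in an ending like _2 or _b are one class to them, and where a whole thing is asked for, a point or a joint stands for the part that bears it (a point fixed in the world has none). Each returns a list of dicts, best first, with "score" (0 to 1); they miss things now and then, are a little off and sometimes report something else, mostly with a low value. They report only what shows in the picture. A call takes as long as a camera call. They do not tell look-alikes from the thing itself.
- env.search_frame(label, picture): "point" ([x, y, z] in mm, in world coordinates, good to about 4 mm: the middle of the surface that is visible of it).
The state is a dict: "t": time; "joints": joint angles; "qvel": joint speeds; "tau": joint torques, N m; "eef_pos": TCP position; "tcp_rot": TCP orientation; "ft_force": force on the tool from outside, world axes, zero at the start; "moment": the same for the moment, N m; "opening": opening from 0.0 (shut) to 1.0 (fully open).
Only numpy, scipy, OpenCV 4.12 (cv2) and the standard library are available. Lean on these libraries where they do the work, as an engineer would, in place of code of your own. Each camera call takes 0.05 s, during which the arm holds its last target. There are 200 camera calls.

## Working session

There is one attempt and no reset: what is moved stays moved. The work goes in short steps, Python scripts to look and compute and a tool call to move; the robot and the scene stay as the last step left them, time stands still between calls to the robot, and variables do not carry over. Pictures are saved under pics/ and viewed, and the job is handed in when it is done.

Besides the shell and the picture viewer there is one more tool, called in YAML: its name, and indented under it one key for each argument. carry_out: Moves the arm, as the interface text tells. Its arguments: {"type":"object","properties":{"series":{"type":"array","items":{"type":"array","items":{"type":"number"}}},"fingers":{"type":"number"}},"required":["series"]}

```bash
ls; mkdir -p pics; cat > h.py <<'E'
import numpy as np, cv2
from cell import env
def save(p,n): cv2.imwrite(f'pics/{n}.png',p['color'][:,:,::-1])
def f(p): return p['color'].shape[0]/2/np.tan(np.radians(p['fovy'])/2)
def ray(p,u,v,z):
    T=np.array(p['T']); d=T[:3,:3]@np.array([(u-p['cx'])/f(p),(v-p['cy'])/f(p),1]); o=T[:3,3]
    return o+d*(z-o[2])/d[2]
def proj(p,X):
    T=np.array(p['T']); c=T[:3,:3].T@(np.array(X)-T[:3,3]); return c[:2]/c[2]*f(p)+[p['cx'],p['cy']]
E
python3 - <<'E'
from h import *
for n in ['scene','top']:
    p=env.read_camera(n); save(p,n+'0'); print(n,p['fovy'],np.round(p['T'],2).tolist())
    for l in ['radio','notch','snap_tab','cover','cover_ridge','lug_edge','mat','brush','handle_blank','cell0']:
        try: print(l,[(np.round(d['point']).tolist(),round(d['score'],2),proj(p,d['point']).round().tolist()) for d in env.search_frame(l,p)[:4]])
        except Exception as e: print(l,e)
print(env.state())
E
```

```text
pics
scene 49.551144348189 [[0.77, 0.39, -0.5, 1045.56], [0.63, -0.5, 0.6, -585.29], [-0.02, -0.78, -0.63, 688.58], [0.0, 0.0, 0.0, 1.0]]
radio [([540.0, 164.0, 99.0], 0.79, [319.0, 166.0])]
notch [([545.0, 162.0, 97.0], 0.69, [320.0, 168.0])]
snap_tab [([755.0, 79.0, 27.0], 0.7, [378.0, 247.0]), ([608.0, 284.0, 96.0], 0.55, [371.0, 155.0])]
cover [([753.0, 102.0, 16.0], 0.82, [382.0, 244.0]), ([574.0, 264.0, 98.0], 0.61, [355.0, 153.0]), ([745.0, 256.0, 19.0], 0.55, [412.0, 207.0])]
cover_ridge [([750.0, 106.0, 16.0], 0.82, [382.0, 243.0]), ([572.0, 268.0, 101.0], 0.79, [355.0, 151.0]), ([749.0, 257.0, 18.0], 0.56, [413.0, 208.0])]
lug_edge [([754.0, 106.0, 18.0], 0.91, [383.0, 243.0]), ([750.0, 258.0, 15.0], 0.64, [414.0, 209.0]), ([578.0, 266.0, 99.0], 0.59, [357.0, 153.0])]
mat [([508.0, -225.0, 4.0], 0.83, [192.0, 285.0])]
brush [([553.0, -59.0, 23.0], 0.68, [263.0, 243.0])]
handle_blank [([458.0, -342.0, 25.0], 0.83, [126.0, 302.0])]
cell0 []
top 56.45882491295486 [[0.01, -1.0, 0.09, 451.05], [-1.0, -0.01, -0.0, 27.67], [0.0, -0.09, -1.0, 1083.83], [0.0, 0.0, 0.0, 1.0]]
radio [
[... 881 characters left out ...]
8.0], 0.52, [204.0, 275.0])]
{'t': 1.1, 'joints': array([-1.37959204e+00,  4.90891340e-01,  1.55889812e+00, -1.42160575e-05,
        1.09173355e+00, -1.05611622e-01]), 'qvel': array([-2.47654391e-05, -9.60722039e-04,  5.74220294e-04, -1.97689880e-04,
        1.56038488e-04, -6.30224181e-04]), 'tau': array([-2.11398801e-04, -6.12488794e+01, -2.58429587e+01,  6.93439250e-02,
        4.45894408e-02,  1.66112159e-05]), 'eef_pos': array([ 182.81118645, -597.67553172,  214.66697314]), 'tcp_rot': array([3.14152473e+00, 1.98872449e-05, 2.96822464e-01]), 'ft_force': array([ 1.23306472, -0.21867342,  0.08257877]), 'moment': array([ 0.01176831, -0.00984391, -0.00677044]), 'opening': 1.0011924126223644}
```

```bash
ls pics
```

```text
scene0.png
top0.png
```

View pics/scene0.png

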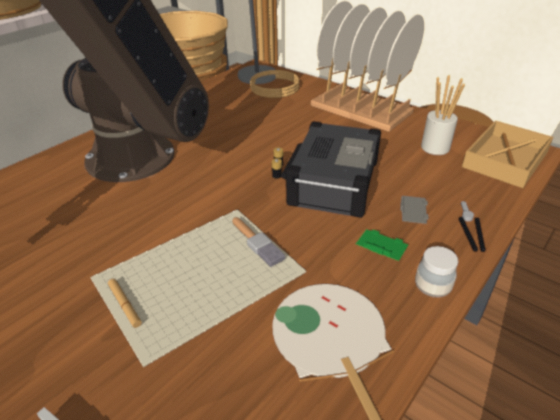

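View pics/top0.png

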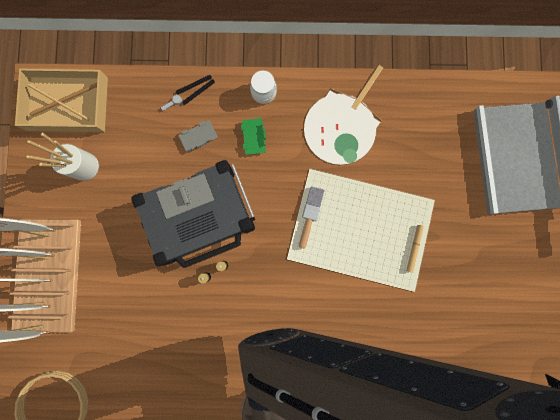

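The scene picture shows the radio at about (335,165). In the top picture it is at (193,213), with its handle at (210,250), the grey cover at (186,194) and the ridge near (181,197). The tab side faces the top of the picture (world +x). The green cover (253,136) and the small grey one (198,136) are look-alikes. The mat is at (362,230), and its middle is free. Next I'll fit the radio's pose.

```bash
python3 - <<'E'
from h import *
p=env.read_camera('top'); s=env.read_camera('scene')
import pickle; pickle.dump((p,s),open('p0.pkl','wb'))
def crop(p,x0,y0,w,h,k,n): cv2.imwrite(f'pics/{n}.png',cv2.resize(p['color'][y0:y0+h,x0:x0+w,::-1],None,fx=k,fy=k,interpolation=cv2.INTER_CUBIC))
crop(p,120,150,140,110,5.5,'topr'); crop(s,270,110,130,105,5.5,'scr'); crop(p,280,160,160,140,4,'topm')
E
```

```text
(no output)
```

View pics/topr.png

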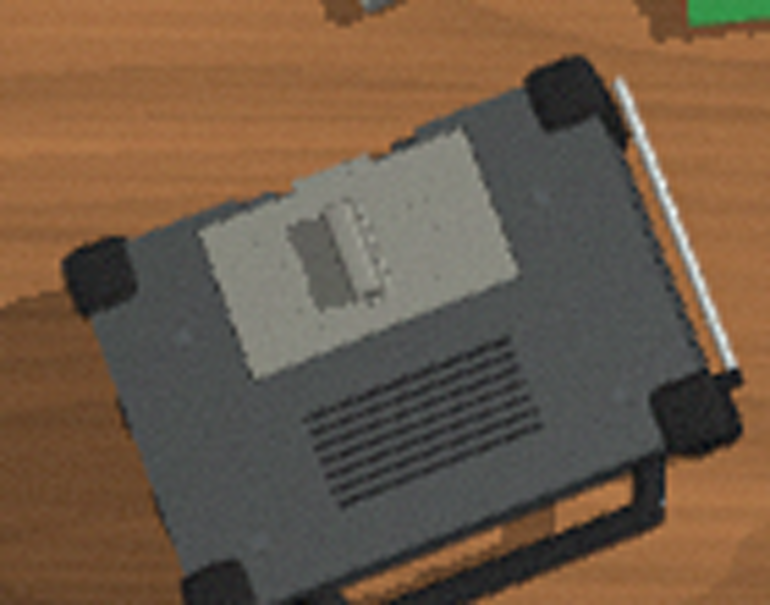

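View pics/scr.png

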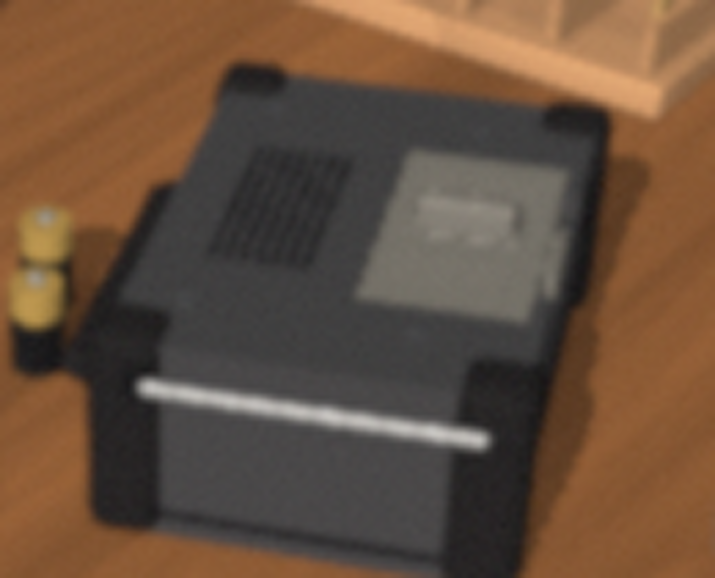

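View pics/topm.png

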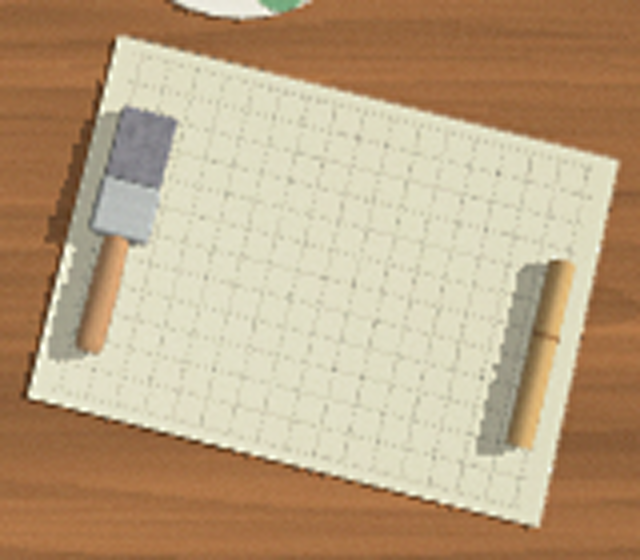

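Zoomed, the plate's corners show at (200,230), (462,128), (518,272), (257,380) in topr and at (405,150), (570,168), (530,322), (357,298) in scr. The ridge is clear in both views. The mat's corners are at (118,37), (618,160), (539,526), (30,398) in topm.

```bash
cat > fit.py <<'E'
from h import *
import pickle
from scipy.optimize import least_squares
p,s=pickle.load(open('p0.pkl','rb'))
un=lambda L,k,x0,y0:(np.array(L,float)+.5)/k-.5+[x0,y0]
# tab+(-y), tab+y, lug+y, lug -y
M=np.array([[-82,-65,100],[-82,65,100],[-8,65,100],[-8,-65,100]],float)
tp=un([(200,230),(462,128),(518,272),(257,380)],5.5,120,150)
sp=un([(570,168),(530,322),(357,298),(405,150)],5.5,270,110)
def W(q,X):
    c,sn=np.cos(q[2]),np.sin(q[2]); X=np.asarray(X,float)
    return np.c_[q[0]+c*X[:,0]-sn*X[:,1],q[1]+sn*X[:,0]+c*X[:,1],X[:,2]]
def fit(sets,X,q0):
    r=lambda q:np.concatenate([(np.array([proj(c,w) for w in W(q,X)])-o).ravel() for c,o in sets])
    R=least_squares(r,q0); return R.x,np.round(R.fun,1)
if __name__=='__main__':
    for st in ([(p,tp)],[(s,sp)],[(p,tp),(s,sp)]): print(*fit(st,M,[510,220,3.4]))
    mp=un([(118,37),(618,160),(539,526),(30,398)],4,280,160)
    mm=[[130,180,4],[130,-180,4],[-130,-180,4],[-130,180,4]]
    q,r=fit([(p,mp)],mm,[490,-190,0.]);print('mat',q,r)
    q=fit([(p,tp),(s,sp)],M,[510,220,3.4])[0]
    for n in ([-45,0,117],[-88,0,86],[-90,0,88.5],[0,0,100],[-90,125,100],[-90,-125,100],[90,125,100]):
        w=W(q,[n])[0]; print(n,w.round(1),np.hypot(*w[:2]).round(),((proj(p,w)-[120,150])*5.5).round(),((proj(s,w)-[270,110])*5.5).round())
    for L in [(372,200,365,300)]: pass
E
python3 fit.py
```

```text
[526.55139387 253.92322523   3.54189722] [-0.2  0.2  0.1 -0.4  0.5  0.2 -0.3 -0. ]
[529.62518004 249.79869679   3.55309889] [-0.6  0.4  0.  -0.2  0.1 -0.1  0.5  0.1]
[527.47910723 252.97956445   3.54745641] [ 0.   0.   0.2 -0.8  0.8 -0.3  0.1 -0.3 -0.6 -0.3 -0.2 -1.  -0.1 -1.
  0.6 -0.6]
mat [ 4.92371687e+02 -1.93807022e+02 -2.30944583e-01] [-0.3 -0.4  0.4 -0.2  0.4  0.4 -0.6  0.2]
[-45, 0, 117] [568.8 270.7 117. ] 630.0 [350. 244.] [467. 192.]
[-88, 0, 86] [608.3 287.7  86. ] 673.0 [333. 167.] [557. 265.]
[-90, 0, 88.5] [610.2 288.5  88.5] 675.0 [330. 163.] [562. 260.]
[0, 0, 100] [527.5 253.  100. ] 585.0 [394. 338.] [364. 212.]
[-90, 125, 100] [659.5 173.7 100. ] 682.0 [575.  57.] [526. 396.]
[-90, -125, 100] [560.8 403.4 100. ] 691.0 [ 69. 261.] [597. 105.]
[90, 125, 100] [494.1 102.6 100. ] 505.0 [721. 415.] [ 98. 333.]
```

Both cameras agree to about 3 mm: the radio is at (527.5, 253) with yaw 3.547, so tab-inward is (-0.919, -0.395). The mat's middle is at (492.4, -193.8). I'll move round with the fingers shut and the tool yaw turned to 0.406.

carry_out:
  series:
    - [0.034, 0.035, 0, 0, 0, 0.6]
    - [0.034, 0.035, 0, 0, 0, 0.6]
    - [0.034, 0.035, 0, 0, 0, 0.6]
    - [0.034, 0.035, 0, 0, 0, 0.6]
    - [0.034, 0.035, 0, 0, 0, 0.6]
    - [0.034, 0.035, 0, 0, 0, 0.6]
    - [0.034, 0.035, 0, 0, 0, 0.6]
    - [0.034, 0.035, 0, 0, 0, 0.6]
    - [0.034, 0.035, 0, 0, 0, 0.6]
    - [0.034, 0.035, 0, 0, 0, 0.6]
    - [0, 0, 0, 0, 0, 0.25]
  fingers: 0

```text
t: 2.3
eef_pos: [525.8, -243.8, 214.6]
tcp_rot: [3.141, -0.001, 0.411]
ft_force: [-0.8, -0.2, 0.1]
opening: 0.133
```

carry_out:
  series:
    - [0.01, 0.046, 0, 0, 0, 0]
    - [0.01, 0.046, 0, 0, 0, 0]
    - [0.01, 0.046, 0, 0, 0, 0]
    - [0.01, 0.046, 0, 0, 0, 0]
    - [0.01, 0.046, 0, 0, 0, 0]
    - [0.01, 0.046, 0, 0, 0, 0]
    - [0.01, 0.046, 0, 0, 0, 0]
    - [0.01, 0.046, 0, 0, 0, 0]
    - [0.01, 0.046, 0, 0, 0, 0]
    - [0.01, 0.046, 0, 0, 0, 0]
    - [0.01, 0.046, 0, 0, 0, 0]
    - [0.01, 0.044, 0, 0, 0, 0]

```text
t: 3.5
eef_pos: [643.1, 303.7, 214.7]
tcp_rot: [3.141, 0.0, 0.406]
ft_force: [0.5, -0.1, -0.3]
opening: 0.006
```

carry_out:
  series:
    - [0, 0, -0.045, 0, 0, 0]
    - [0, 0, -0.045, 0, 0, 0]
    - [0, 0, -0.03, 0, 0, 0]
    - [0, 0, -0.016, 0, 0, 0]
    - [0, 0, 0, 0, 0, 0]
    - [0, 0, 0, 0, 0, 0]

```text
t: 4.1
eef_pos: [643.6, 302.2, 80.0]
tcp_rot: [3.141, -0.002, 0.406]
ft_force: [0.3, 0.3, -0.4]
opening: 0.002
```

```bash
cat > look.py <<'E'
from h import *
import sys
n=sys.argv[1]; x0,y0,w,h=map(int,sys.argv[3:7]); k=750/w
p=env.read_camera(sys.argv[2])
cv2.imwrite(f'pics/{n}.png',cv2.resize(p['color'][y0:y0+h,x0:x0+w,::-1],None,fx=k,fy=k,interpolation=cv2.INTER_CUBIC))
s=env.state()
q=[527.5,253,3.547]; c,sn=np.cos(q[2]),np.sin(q[2]); d=s['eef_pos']-[q[0],q[1],0]
print('t',s['t'],'radio frame',np.round([c*d[0]+sn*d[1],-sn*d[0]+c*d[1],d[2]],2),'rot',np.round(s['tcp_rot'],3),'op',round(s['opening'],3))
F=s['ft_force']; print('F radio',np.round([c*F[0]+sn*F[1],-sn*F[0]+c*F[1],F[2]],2))
E
python3 look.py a1 scene 270 80 150 120
```

```text
t 4.15 radio frame [-126.34    0.52   80.63] rot [ 3.141e+00 -3.000e-03  4.060e-01] op 0.005
F radio [ 0.52  0.19 -0.62]
```

View pics/a1.png

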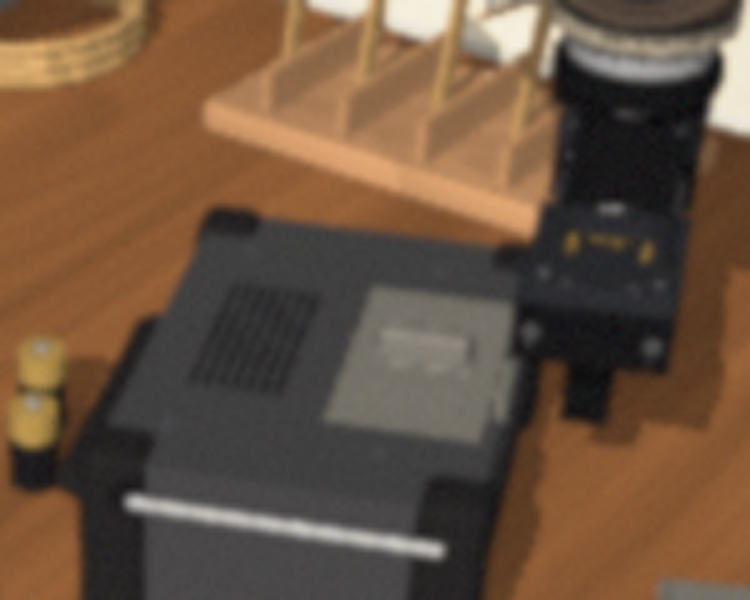

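The shut fingers (590,390) stand level with the tab (505,390), outside the bottom face. Closing in now.

carry_out:
  series:
    - [-0.0092, -0.004, 0, 0, 0, 0]
    - [-0.0092, -0.004, -0.001, 0, 0, 0]
    - [-0.0028, -0.0012, 0, 0, 0, 0]
    - [0, 0, 0, 0, 0, 0]
    - [0, 0, 0, 0, 0, 0]

```text
t: 4.65
eef_pos: [621.8, 293.2, 78.1]
tcp_rot: [3.141, -0.001, 0.406]
ft_force: [0.6, 0.1, 0.5]
opening: 0.006
```

carry_out:
  series:
    - [-0.0009, -0.0004, 0, 0, 0, 0]
    - [0, 0, 0, 0, 0, 0]

```text
t: 4.85
eef_pos: [620.7, 292.7, 77.6]
tcp_rot: [3.142, 0.0, 0.406]
ft_force: [-0.2, 0.1, -0.9]
opening: 0.008
```

carry_out:
  series:
    - [-0.0009, -0.0004, 0, 0, 0, 0]
    - [0, 0, 0, 0, 0, 0]

```text
t: 5.05
eef_pos: [619.8, 292.3, 77.6]
tcp_rot: [3.142, 0.0, 0.406]
ft_force: [-0.2, 1.0, -0.2]
opening: 0.008
```

carry_out:
  series:
    - [-0.0009, -0.0004, 0, 0, 0, 0]
    - [0, 0, 0, 0, 0, 0]

```text
t: 5.25
eef_pos: [619.3, 292.0, 77.7]
tcp_rot: [3.141, -0.001, 0.406]
ft_force: [2.8, 1.6, -1.1]
opening: 0.002
```

carry_out:
  series:
    - [-0.0009, -0.0004, 0, 0, 0, 0]
    - [0, 0, 0, 0, 0, 0]

```text
t: 5.45
eef_pos: [618.6, 291.8, 77.9]
tcp_rot: [3.141, -0.002, 0.406]
ft_force: [4.3, 2.2, -0.4]
opening: 0.007
```

carry_out:
  series:
    - [-0.0009, -0.0004, 0, 0, 0, 0]
    - [0, 0, 0, 0, 0, 0]

```text
t: 5.65
eef_pos: [618.1, 291.5, 78.0]
tcp_rot: [3.141, -0.003, 0.406]
ft_force: [6.6, 3.5, -2.1]
opening: 0.005
```

carry_out:
  series:
    - [-0.0009, -0.0004, 0, 0, 0, 0]
    - [0, 0, 0, 0, 0, 0]
    - [0, 0, 0, 0, 0, 0]

```text
t: 5.95
eef_pos: [617.6, 291.3, 78.2]
tcp_rot: [3.142, -0.004, 0.406]
ft_force: [8.8, 3.4, -2.3]
opening: 0.005
```

```bash
for i in 1 2 3; do python3 look.py a2 scene 270 80 150 120; done
```

```text
t 6.0 radio frame [-97.93   0.32  78.17] rot [ 3.141 -0.004  0.406] op 0.003
F radio [-9.09 -0.31 -1.92]
t 6.05 radio frame [-97.93   0.27  78.17] rot [ 3.141 -0.004  0.406] op 0.008
F radio [-9.41  0.   -3.01]
t 6.1 radio frame [-97.88   0.32  78.15] rot [ 3.141 -0.004  0.406] op 0.005
F radio [-9.89 -0.49 -2.66]
```

carry_out:
  series:
    - [-0.0009, -0.0004, 0, 0, 0, 0]
    - [0, 0, 0, 0, 0, 0]
    - [0, 0, 0, 0, 0, 0]

```text
t: 6.4
eef_pos: [617.1, 291.1, 78.3]
tcp_rot: [3.142, -0.005, 0.406]
ft_force: [9.3, 4.4, -1.9]
opening: 0.003
```

carry_out:
  series:
    - [0.0003, 0.0001, 0.0018, 0.45, -1.05, 0]
    - [0, 0, 0, 0, 0, 0]

```text
t: 6.6
eef_pos: [617.4, 291.2, 80.3]
tcp_rot: [3.141, -0.026, 0.406]
ft_force: [10.2, 6.0, -2.3]
opening: 0.009
```

```bash
for i in 1 2 3; do python3 look.py a2 scene 270 80 150 120; done
```

```text
t 6.65 radio frame [-97.73   0.32  80.32] rot [ 3.141 -0.025  0.406] op 0.006
F radio [-11.28  -0.45  -2.29]
t 6.7 radio frame [-97.74   0.31  80.26] rot [ 3.142 -0.025  0.406] op 0.004
F radio [-10.85  -1.08  -2.44]
t 6.75 radio frame [-97.73   0.31  80.22] rot [ 3.142 -0.025  0.406] op 0.005
F radio [-10.17  -0.81  -0.92]
```

carry_out:
  series:
    - [-0.0006, -0.0003, 0, 0, 0, 0]
    - [0.0003, 0.0001, 0.0018, 0.45, -1.05, 0]
    - [0, 0, 0, 0, 0, 0]

```text
t: 7.05
eef_pos: [617.4, 291.2, 82.3]
tcp_rot: [3.141, -0.047, 0.406]
ft_force: [11.0, 6.8, -1.3]
opening: 0.005
```

```bash
for i in 1 2 3; do python3 look.py a3 scene 270 80 150 120; done
```

```text
t 7.1 radio frame [-97.69   0.35  82.26] rot [ 3.141 -0.046  0.406] op 0.004
F radio [-12.52  -1.18  -1.79]
t 7.15 radio frame [-97.72   0.33  82.23] rot [ 3.141 -0.046  0.406] op 0.003
F radio [-12.1   -1.08  -2.92]
t 7.2 radio frame [-97.73   0.36  82.19] rot [ 3.142 -0.046  0.406] op 0.004
F radio [-12.12  -1.29  -2.33]
```

View pics/a3.png

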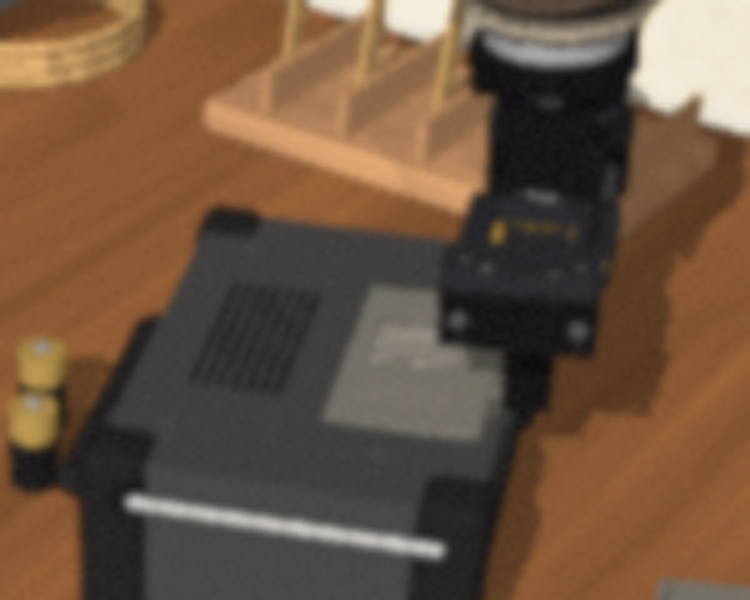

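carry_out:
  series:
    - [0.0003, 0.0001, 0.0018, 0.45, -1.05, 0]
    - [0.0002, 0.0001, 0.0018, 0.45, -1.05, 0]
    - [0, 0, 0, 0, 0, 0]

```text
t: 7.5
eef_pos: [617.9, 291.4, 86.1]
tcp_rot: [3.141, -0.087, 0.406]
ft_force: [10.7, 6.1, -1.4]
opening: 0.005
```

```bash
for i in 1 2 3; do python3 look.py a4 scene 270 80 150 120; done
```

```text
t 7.55 radio frame [-98.26   0.34  86.04] rot [ 3.141 -0.086  0.406] op 0.005
F radio [-11.54  -2.5   -0.82]
t 7.6 radio frame [-98.29   0.35  86.02] rot [ 3.141 -0.086  0.406] op 0.008
F radio [-12.18  -1.9   -1.18]
t 7.65 radio frame [-98.28   0.36  85.93] rot [ 3.141 -0.086  0.406] op 0.006
F radio [-11.84  -1.47  -1.82]
```

View pics/a4.png

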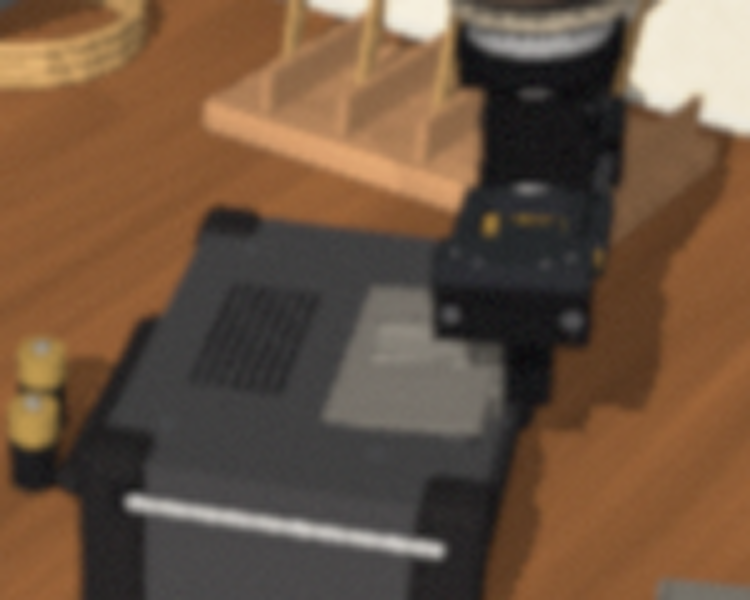

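The plate's near corner has risen to (478,434) and its shading has changed. The vertical force stays near 1.5 N, so the cover is following the finger. Lifting further.

carry_out:
  series:
    - [0.0002, 0.0001, 0.0018, 0.45, -1.05, 0]
    - [0.0002, 0.0001, 0.0018, 0.45, -1.05, 0]
    - [0, 0, 0.0005, 0, 0, 0]
    - [0, 0, 0, 0, 0, 0]

```text
t: 8.05
eef_pos: [618.5, 291.6, 90.3]
tcp_rot: [3.141, -0.126, 0.406]
ft_force: [11.5, 6.1, -1.3]
opening: 0.007
```

```bash
for i in 1 2 3; do python3 look.py a5 scene 270 80 150 120; done
```

```text
t 8.1 radio frame [-98.86   0.38  90.2 ] rot [ 3.141 -0.126  0.406] op 0.006
F radio [-12.33  -0.43  -1.19]
t 8.15 radio frame [-98.87   0.38  90.15] rot [ 3.141 -0.126  0.406] op 0.002
F radio [-12.59  -0.45  -1.04]
t 8.2 radio frame [-98.84   0.38  90.11] rot [ 3.141 -0.126  0.406] op 0.005
F radio [-12.6   -2.36  -0.7 ]
```

View pics/a5.png

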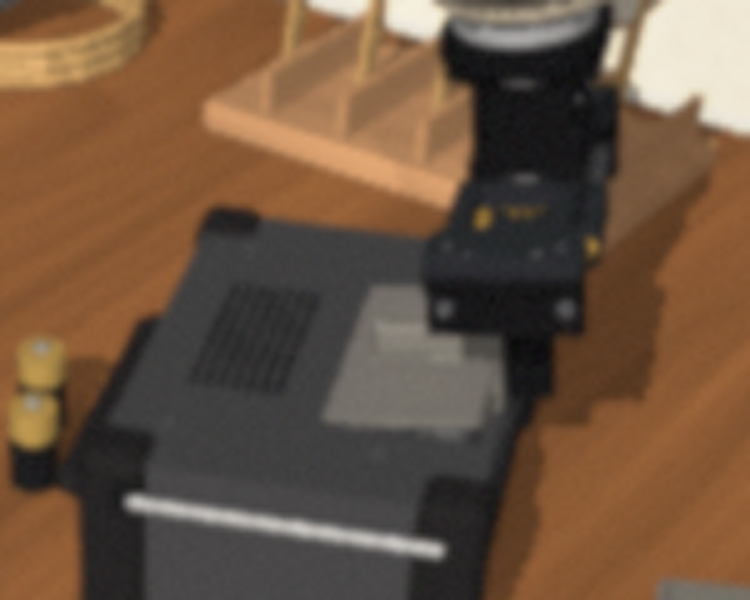

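The hooks are about 11 mm up at 12.5 N, with little vertical load. I'll back the finger straight out so the hooks land on the wall.

carry_out:
  series:
    - [0.0018, 0.0008, 0, 0, 0, 0]
    - [0.0018, 0.0008, 0, 0, 0, 0]
    - [0.0018, 0.0008, 0, 0, 0, 0]
    - [0.0018, 0.0008, 0, 0, 0, 0]
    - [0.0028, 0.0012, 0, 0, 0, 0]
    - [0.0092, 0.004, 0, 0, 0, 0]
    - [0.0092, 0.004, 0, 0, 0, 0]
    - [0, 0, 0, 0, 0, 0]
    - [0, 0, 0, 0, 0, 0]

```text
t: 9.1
eef_pos: [644.7, 303.0, 88.6]
tcp_rot: [3.141, -0.119, 0.406]
ft_force: [1.0, -0.1, 0.2]
opening: 0.004
```

```bash
python3 look.py a6 scene 270 80 150 120
```

```text
t 9.15 radio frame [-127.13    0.2    88.64] rot [ 3.141 -0.119  0.406] op 0.007
F radio [-0.14 -0.15  0.41]
```

View pics/a6.png

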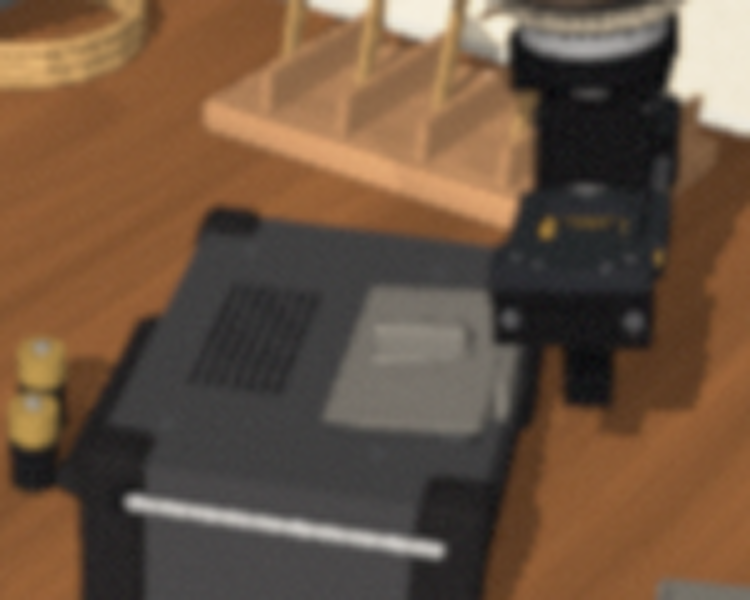

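The finger is clear and unloaded. The plate's near corner is at (474,434), still above its shut position, and the ridge is fully visible. Taking the top view before grasping.

carry_out:
  series:
    - [0, 0, 0.04, 0, 0, 0]
    - [0, 0, 0.04, 0, 0, 0]
    - [0.02, 0.01, 0.01, 0, 0, 0]
    - [0, 0, 0, 0, 0, 0]
  fingers: 0.5

```text
t: 9.55
eef_pos: [666.4, 313.8, 181.5]
tcp_rot: [3.141, -0.124, 0.406]
ft_force: [-0.5, -0.4, -0.5]
opening: 0.283
```

```bash
python3 look.py b1 top 120 150 140 110;python3 look.py b2 scene 270 110 130 105; python3 - <<'E'
from fit import *
for n in 'top','scene':
    c=env.read_camera(n); print(proj(p if n=='top' else s,[0,0,0])-proj(c,[0,0,0]),[np.round(d['point']).tolist() for d in env.search_frame('cover_ridge',c)])
q=np.array([527.5,253,3.547]); th=.1
def cov(X,th):
    x=X[0]+45+37; 
    r=np.array([X[0]+8,X[2]-97]); return [r[0]*np.cos(th)+r[1]*np.sin(th)-8,X[1],-r[0]*np.sin(th)+r[1]*np.cos(th)+97]
k=750/140;k2=750/130
for t in (0,.1,.12):
  for nm,X in dict(c1=[-82,-65,100],c2=[-82,65,100],c3=[-8,65,100],c4=[-8,-65,100],r1=[-67,-6.5,117],r2=[-67,6.5,117],r3=[-23,6.5,117],r4=[-23,-6.5,117]).items():
    w=W(q,[cov(X,t)])[0]; print(t,nm,((proj(p,w)-[120,150]+.5)*k-.5).round(),((proj(s,w)-[270,110]+.5)*k2-.5).round())
E
```

```text
t 9.6 radio frame [-149.88   -1.11  179.35] rot [ 3.141 -0.121  0.406] op 0.327
F radio [ 0.5   0.07 -1.55]
t 9.65 radio frame [-148.94   -1.12  178.11] rot [ 3.141 -0.118  0.406] op 0.367
F radio [ 0.46 -0.36  0.14]
[0. 0.] [[569.0, 270.0, 105.0], [754.0, 256.0, 14.0], [750.0, 108.0, 13.0]]
[0. 0.] [[751.0, 256.0, 16.0], [571.0, 269.0, 100.0], [754.0, 108.0, 16.0]]
0 c1 [195. 224.] [595. 175.]
0 c2 [451. 120.] [555. 332.]
0 c3 [509. 264.] [374. 307.]
0 c4 [251. 369.] [428. 154.]
0 r1 [313. 201.] [546. 203.]
0 r2 [339. 191.] [542. 218.]
0 r3 [373. 278.] [437. 205.]
0 r4 [347. 288.] [443. 189.]
0.1 c1 [190. 223.] [595. 160.]
0.1 c2 [449. 119.] [555. 316.]
0.1 c3 [509. 264.] [373. 307.]
0.1 c4 [251. 369.] [428. 154.]
0.1 r1 [311. 204.] [542. 190.]
0.1 r2 [337. 193.] [538. 205.]
0.1 r3 [374. 281.] [433. 201.]
0.1 r4 [348. 292.] [438. 186.]
0.12 c1 [190. 223.] [595. 157.]
0.12 c2 [448. 119.] [555. 313.]
0.12 c3 [509. 264.] [373. 307.]
0.12 c4 [251. 369.] [428. 154.]
0.12 r1 [311. 205.] [541. 187.]
0.12 r2 [337. 194.] [537. 203.]
0.12 r3 [374. 282.] [432. 200.]
0.12 r4 [348. 293.] [437. 185.]
```

View pics/b1.png

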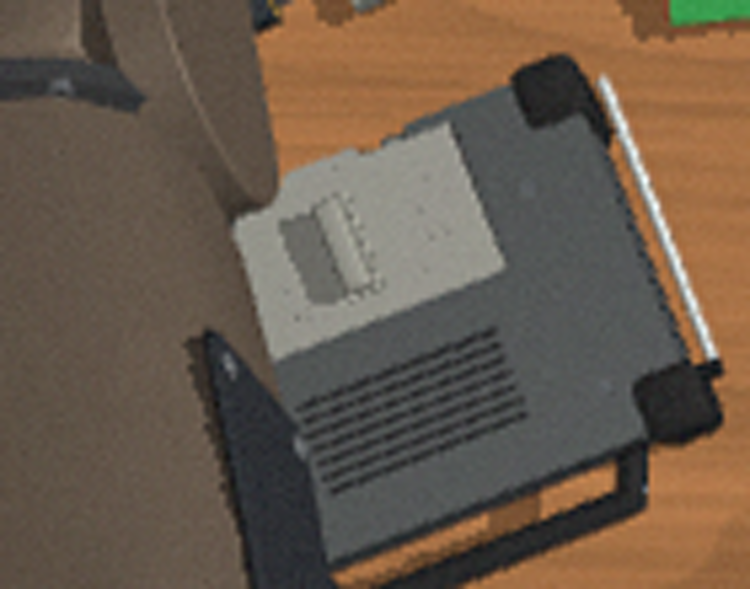

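View pics/b2.png

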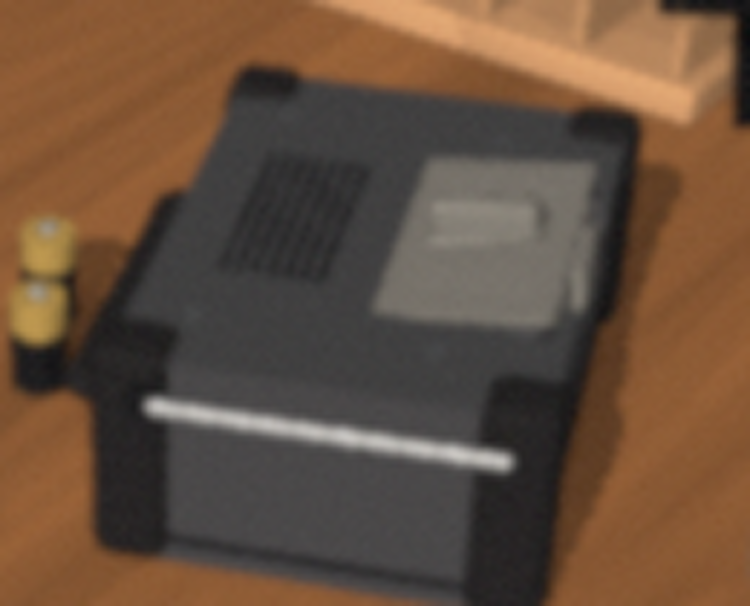

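The top view shows the ridge at about (345,243) in zoomed pixels. Both views show the cover still in place. I'll measure the tilt at sub-pixel precision against the first picture.

```bash
python3 - <<'E'
from fit import *
cs=[env.read_camera('scene')['color'].astype(float).sum(2) for _ in range(6)]
now=sum(cs)/6; old=s['color'].astype(float).sum(2)
def edge(im,u):
    a=im[155:176,u]; a=cv2.GaussianBlur(a[:,None],(1,3),0)[:,0]; d=-np.diff(a); i=d.argmax(); i=min(max(i,1),len(d)-2)
    return 155+.5+i+(d[i-1]*-1+d[i+1])/(d[i-1]+d[i]+d[i+1])
q=np.array([527.5,253,3.547])
def cov(X,th):
    r=np.array([X[0]+8,X[2]-97]); return [r[0]*np.cos(th)+r[1]*np.sin(th)-8,X[1],-r[0]*np.sin(th)+r[1]*np.cos(th)+97]
def line(u,th):
    a,b=[proj(s,W(q,[cov([x,65,100],th)])[0]) for x in (-82,-8)]; return a[1]+(u-a[0])*(b[1]-a[1])/(b[0]-a[0])
for u in range(342,364,3):
    eo,en=edge(old,u),edge(now,u); print(u,round(eo,2),round(en,2),'shift',round(en-eo,2),'pred/.1',round(line(u,.1)-line(u,0),2))
E
```

```text
342 164.67 165.33 shift 0.66 pred/.1 -0.66
345 165.39 165.43 shift 0.05 pred/.1 -0.92
348 165.61 165.53 shift -0.08 pred/.1 -1.18
351 166.35 165.55 shift -0.8 pred/.1 -1.44
354 166.57 166.3 shift -0.27 pred/.1 -1.7
357 167.36 166.36 shift -1.0 pred/.1 -1.95
360 167.53 166.47 shift -1.06 pred/.1 -2.21
363 167.68 166.43 shift -1.26 pred/.1 -2.47
```

The edge tilted by about 0.09 rad from the first picture, which matches hooks resting on the wall (0.1). Now over the ridge.

carry_out:
  series:
    - [-0.0318, -0.0142, -0.008, 0, 0, 0]
    - [-0.0318, -0.0142, -0.01, 0, 0, 0]
    - [-0.0318, -0.0142, -0.01, 0, 0, 0]
    - [0, 0, 0, 0, 0, 0]
    - [0, 0, 0, 0, 0, 0]
    - [0, 0, 0, 0, 0, 0]

```text
t: 10.75
eef_pos: [570.3, 270.8, 151.5]
tcp_rot: [3.141, -0.121, 0.406]
ft_force: [0.4, 0.2, -0.4]
opening: 0.499
```

```bash
python3 look.py c1 scene 270 80 150 120
```

```text
t 10.8 radio frame [-46.33   0.51 151.3 ] rot [ 3.141 -0.121  0.406] op 0.502
F radio [-0.21 -1.02  0.06]
```

View pics/c1.png

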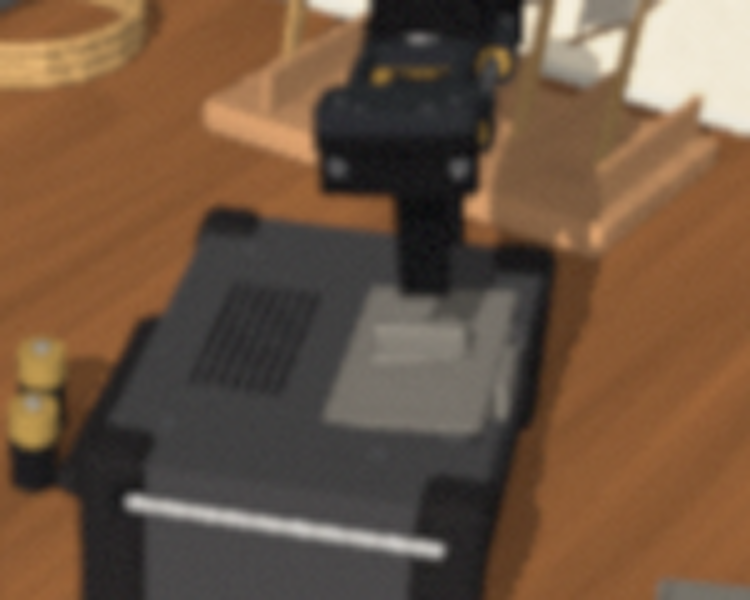

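carry_out:
  series:
    - [-0.0018, -0.0008, -0.01, -0.45, 1.05, 0]
    - [0, 0, -0.015, 0, 0, 0]
    - [0, 0, -0.013, 0, 0, 0]
    - [0, 0, -0.002, 0, 0, 0]
    - [0, 0, 0, 0, 0, 0]
    - [0, 0, 0, 0, 0, 0]

```text
t: 11.4
eef_pos: [567.7, 269.7, 111.3]
tcp_rot: [3.141, -0.1, 0.406]
ft_force: [-0.7, 0.0, 0.4]
opening: 0.502
```

carry_out:
  series:
    - [0, 0, -0.002, 0, 0, 0]
    - [0, 0, -0.001, 0, 0, 0]
    - [0, 0, 0, 0, 0, 0]

```text
t: 11.7
eef_pos: [567.4, 269.6, 108.1]
tcp_rot: [3.141, -0.1, 0.406]
ft_force: [-0.3, -0.1, -0.6]
opening: 0.501
```

```bash
python3 look.py c2 scene 270 80 150 120;python3 look.py c3 top 120 150 140 110
```

```text
t 11.75 radio frame [-43.24   0.46 108.08] rot [ 3.141 -0.1    0.406] op 0.5
F radio [ 0.5   0.02 -0.22]
t 11.8 radio frame [-43.26   0.47 108.1 ] rot [ 3.141 -0.1    0.406] op 0.503
F radio [0.1  0.39 1.2 ]
```

View pics/c2.png

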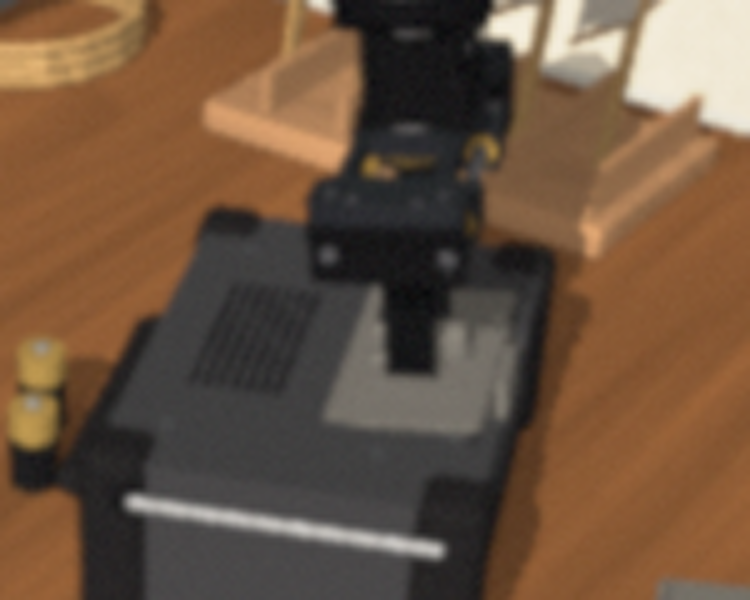

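View pics/c3.png

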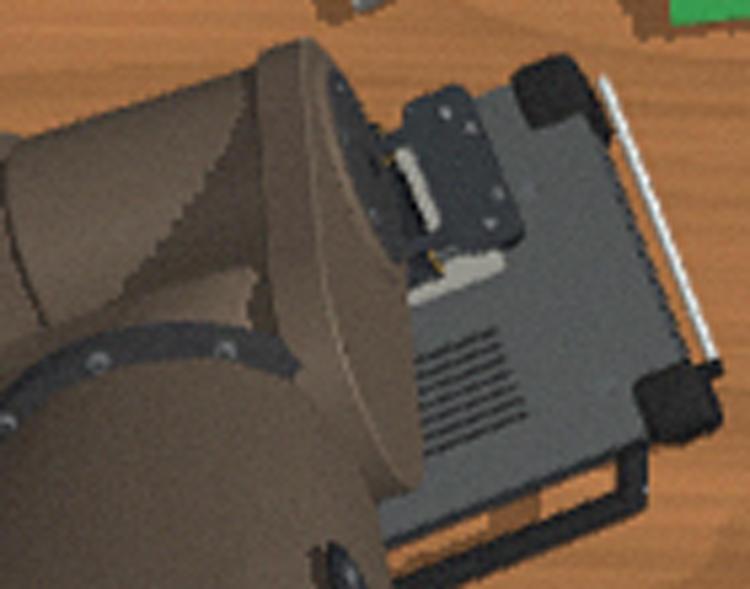

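The fingers straddle the ridge: the near finger's tip is at (412,372), just above the plate. Going 1 mm lower, then gripping.

carry_out:
  series:
    - [0, 0, -0.001, 0, 0, 0]
    - [0, 0, 0, 0, 0, 0]
    - [0, 0, 0, 0, 0, 0]
    - [0, 0, 0, 0, 0, 0]
    - [0, 0, 0, 0, 0, 0]
  fingers: 0.2

```text
t: 12.3
eef_pos: [567.4, 269.6, 107.0]
tcp_rot: [3.141, -0.1, 0.406]
ft_force: [-0.3, 0.3, 0.2]
opening: 0.21
```

carry_out:
  series:
    - [0, 0, 0, 0, 0, 0]
    - [0, 0, 0, 0, 0, 0]
    - [0, 0, 0, 0, 0, 0]
    - [0, 0, 0, 0, 0, 0]
  fingers: 0

```text
t: 12.7
eef_pos: [567.3, 269.8, 107.0]
tcp_rot: [-3.141, -0.1, 0.406]
ft_force: [-1.4, 3.4, 0.6]
opening: 0.133
```

```bash
python3 look.py c4 scene 270 80 150 120;python3 look.py c4 scene 270 80 150 120
```

```text
t 12.75 radio frame [-43.23   0.27 106.97] rot [-3.141 -0.1    0.406] op 0.133
F radio [-1.08 -2.99  0.03]
t 12.8 radio frame [-43.22   0.25 106.99] rot [-3.141 -0.1    0.406] op 0.133
F radio [ 0.04 -4.51  0.74]
```

Gripped at 0.133, which is 12.7 mm and matches the ridge. Drawing along -x in small steps, with a little sideways relief.

carry_out:
  series:
    - [-0.0002, 0.0006, 0, 0, 0, 0]
    - [0.0009, 0.0004, 0, 0, 0, 0]
    - [0.0009, 0.0004, 0, 0, 0, 0]
    - [0.0009, 0.0004, 0, 0, 0, 0]

```text
t: 13.2
eef_pos: [570.0, 271.3, 107.1]
tcp_rot: [3.141, -0.1, 0.406]
ft_force: [-0.9, -0.9, 2.6]
opening: 0.134
```

```bash
python3 look.py c4 scene 270 80 150 120;python3 look.py c4 scene 270 80 150 120
```

```text
t 13.25 radio frame [-4.6470e+01 -5.0000e-02  1.0708e+02] rot [ 3.141 -0.1    0.406] op 0.136
F radio [0.98 0.93 2.67]
t 13.3 radio frame [-4.6450e+01 -6.0000e-02  1.0706e+02] rot [ 3.141 -0.1    0.406] op 0.132
F radio [0.85 0.95 2.58]
```

carry_out:
  series:
    - [0.0009, 0.0004, 0.0002, 0, 0, 0]
    - [0.0009, 0.0004, 0, 0, 0, 0]
    - [0.0009, 0.0004, 0.0002, 0, 0, 0]
    - [0, 0, 0, 0, 0, 0]

```text
t: 13.7
eef_pos: [572.8, 272.7, 107.2]
tcp_rot: [3.141, -0.1, 0.406]
ft_force: [0.5, -0.5, -0.0]
opening: 0.136
```

carry_out:
  series:
    - [0.0009, 0.0004, 0, 0, 0, 0]
    - [0.0009, 0.0004, 0, 0, 0, 0]
    - [0.0005, 0.0002, 0, 0, 0, 0]
    - [0, 0, 0, 0, 0, 0]

```text
t: 14.1
eef_pos: [575.0, 273.7, 107.3]
tcp_rot: [3.141, -0.1, 0.406]
ft_force: [-0.6, 0.9, -0.9]
opening: 0.137
```

```bash
python3 look.py c5 scene 270 80 150 120;python3 look.py c5 scene 270 80 150 120
```

```text
t 14.15 radio frame [-51.76  -0.25 107.29] rot [ 3.141 -0.1    0.406] op 0.135
F radio [ 0.09  0.66 -1.13]
t 14.2 radio frame [-51.72  -0.25 107.31] rot [ 3.141 -0.1    0.406] op 0.132
F radio [-0.17 -0.43 -1.56]
```

View pics/c5.png

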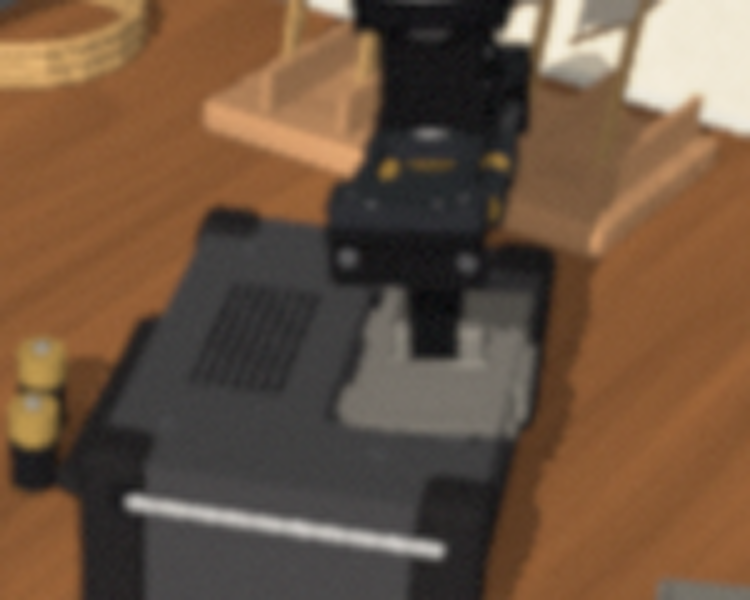

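The cover moved 8.5 mm, and a dark gap shows along the lug edge at (345,400). The forces are about 1 N, its own weight. Lifting gently at first.

carry_out:
  series:
    - [0, 0, 0.001, 0, 0, 0]
    - [0, 0, 0.001, 0, 0, 0]
    - [0, 0, 0.001, 0, 0, 0]
    - [0, 0, 0, 0, 0, 0]

```text
t: 14.6
eef_pos: [575.0, 273.6, 110.6]
tcp_rot: [3.141, -0.1, 0.406]
ft_force: [0.1, -0.4, -1.7]
opening: 0.133
```

carry_out:
  series:
    - [0, 0, 0.003, 0, 0, 0]
    - [0, 0, 0.005, 0, 0, 0]
    - [0, 0, 0.01, 0, 0, 0]
    - [0, 0, 0.02, 0, 0, 0]
    - [0, 0, 0.02, 0, 0, 0]
    - [0, 0, 0.02, 0, 0, 0]
    - [0, 0, 0.01, 0, 0, 0]
    - [0, 0, 0.005, 0, 0, 0]
    - [0, 0, 0, 0, 0, 0]

```text
t: 15.5
eef_pos: [574.9, 273.7, 203.8]
tcp_rot: [3.141, -0.1, 0.406]
ft_force: [0.2, -0.1, -1.0]
opening: 0.131
```

```bash
python3 look.py d1 scene 250 40 200 160
```

```text
t 15.55 radio frame [-51.48  -0.25 203.01] rot [ 3.141 -0.099  0.406] op 0.131
F radio [ 0.43  0.41 -1.94]
```

View pics/d1.png

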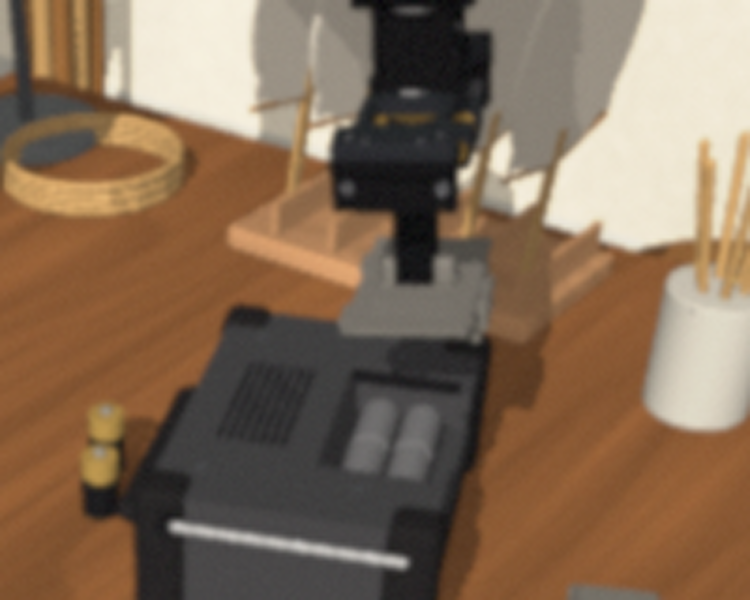

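The cover is clear and held level with its ridge up, and the battery bay lies open at (400,430). Carrying it to the mat and adding the last 0.1 rad of slope on the way.

carry_out:
  series:
    - [-0.002, -0.01, 0, 0, 0, 0]
    - [-0.006, -0.036, 0, 0.23, -0.53, 0]
    - [-0.0082, -0.0468, 0, 0.23, -0.53, 0]
    - [-0.0082, -0.0468, 0, 0.23, -0.53, 0]
    - [-0.0082, -0.0468, 0, 0.23, -0.53, 0]
    - [-0.0082, -0.0468, 0, 0.23, -0.53, 0]
    - [-0.0082, -0.0468, 0, 0.23, -0.53, 0]
    - [-0.0082, -0.0468, 0, 0.23, -0.53, 0]
    - [-0.0082, -0.0468, 0, 0.23, -0.53, 0]
    - [-0.0082, -0.0468, 0, 0.23, -0.53, 0]
    - [-0.0062, -0.036, 0, 0.23, -0.53, 0]
    - [-0.002, -0.01, 0, 0, 0, 0]

```text
t: 16.75
eef_pos: [491.8, -196.2, 202.6]
tcp_rot: [-3.141, -0.2, 0.402]
ft_force: [-0.2, -0.4, -1.5]
opening: 0.134
```

carry_out:
  series:
    - [0, 0, -0.02, 0, 0, 0]
    - [0, 0, -0.04, 0, 0, 0]
    - [0, 0, -0.04, 0, 0, 0]
    - [0, 0, -0.03, 0, 0, 0]
    - [0, 0, -0.02, 0, 0, 0]
    - [0, 0, -0.01, 0, 0, 0]
    - [0, 0, 0, 0, 0, 0]
    - [0, 0, 0, 0, 0, 0]

```text
t: 17.55
eef_pos: [493.3, -192.8, 43.9]
tcp_rot: [3.141, -0.201, 0.406]
ft_force: [0.1, -0.6, -1.1]
opening: 0.136
```

```bash
python3 look.py e1 scene 80 190 240 190;python3 look.py e2 top 280 160 160 140
```

```text
t 17.6 radio frame [207.14 396.36  44.29] rot [ 3.141 -0.201  0.406] op 0.135
F radio [-0.35  0.31 -1.5 ]
t 17.65 radio frame [207.11 396.43  44.42] rot [ 3.14  -0.201  0.406] op 0.135
F radio [ 0.25 -0.33 -0.94]
```

View pics/e1.png

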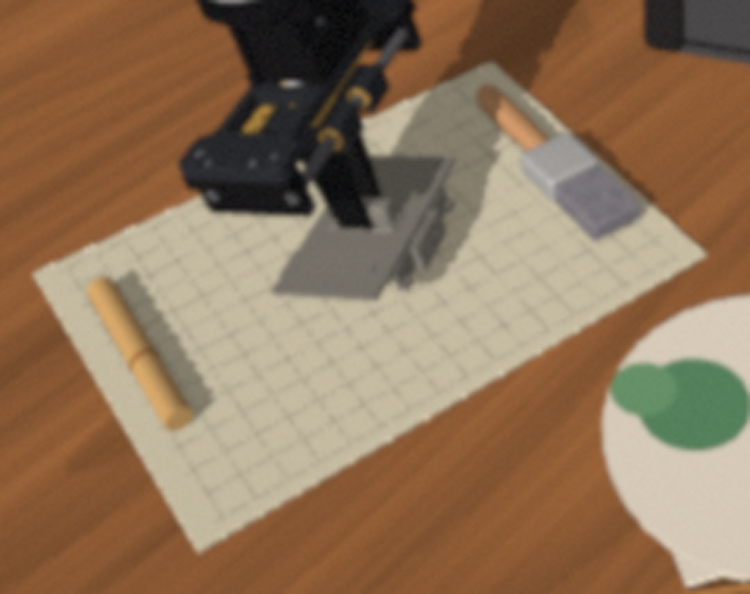

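View pics/e2.png

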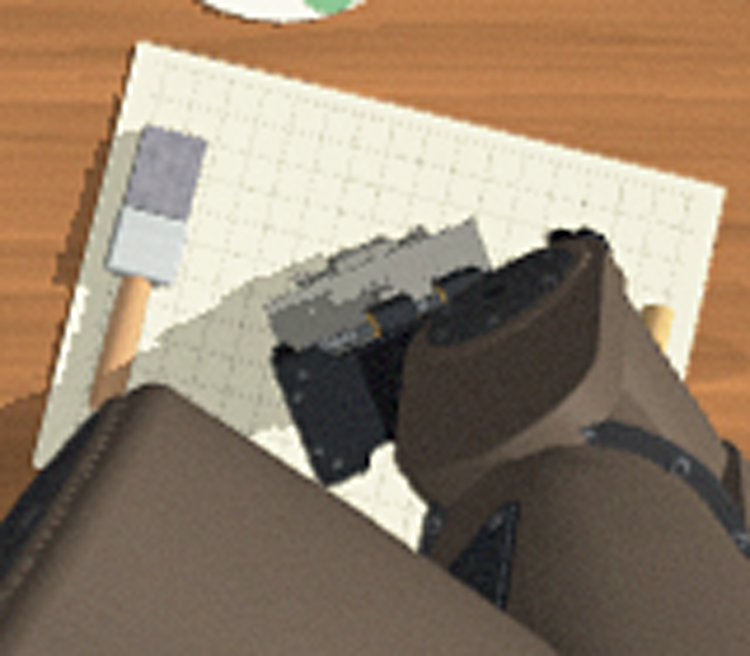

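The cover hangs centred over the mat with its tab side raised, clear of the brush and the handle. Lowering it onto contact.

carry_out:
  series:
    - [0, 0, -0.006, 0, 0, 0]
    - [0, 0, -0.006, 0, 0, 0]
    - [0, 0, -0.003, 0, 0, 0]
    - [0, 0, 0, 0, 0, 0]
    - [0, 0, 0, 0, 0, 0]

```text
t: 18.15
eef_pos: [493.1, -192.8, 28.2]
tcp_rot: [-3.141, -0.2, 0.406]
ft_force: [1.1, -0.8, 0.1]
opening: 0.131
```

carry_out:
  series:
    - [0, 0, -0.001, 0, 0, 0]
    - [0, 0, -0.001, 0, 0, 0]
    - [0, 0, 0, 0, 0, 0]

```text
t: 18.45
eef_pos: [493.1, -192.8, 26.3]
tcp_rot: [-3.141, -0.201, 0.406]
ft_force: [0.7, -0.1, -0.8]
opening: 0.134
```

carry_out:
  series:
    - [0, 0, -0.001, 0, 0, 0]
    - [0, 0, 0, 0, 0, 0]

```text
t: 18.65
eef_pos: [493.1, -192.8, 25.3]
tcp_rot: [-3.141, -0.2, 0.406]
ft_force: [-0.4, 0.4, -1.9]
opening: 0.133
```

carry_out:
  series:
    - [0, 0, -0.001, 0, 0, 0]
    - [0, 0, 0, 0, 0, 0]

```text
t: 18.85
eef_pos: [493.1, -192.8, 24.3]
tcp_rot: [-3.141, -0.2, 0.406]
ft_force: [-0.6, 0.5, -0.5]
opening: 0.134
```

carry_out:
  series:
    - [0, 0, -0.001, 0, 0, 0]
    - [0, 0, 0, 0, 0, 0]
    - [0, 0, 0, 0, 0, 0]

```text
t: 19.15
eef_pos: [493.1, -192.8, 23.3]
tcp_rot: [-3.141, -0.2, 0.406]
ft_force: [0.2, 0.7, -1.6]
opening: 0.134
```

carry_out:
  series:
    - [0, 0, -0.0005, 0, 0, 0]
    - [0, 0, 0, 0, 0, 0]
    - [0, 0, 0, 0, 0, 0]

```text
t: 19.45
eef_pos: [493.1, -192.8, 22.8]
tcp_rot: [-3.141, -0.2, 0.406]
ft_force: [-0.1, 0.1, -0.6]
opening: 0.134
```

```bash
python3 look.py e3 scene 150 210 130 100;python3 look.py e3 scene 150 210 130 100;python3 look.py e3 scene 150 210 130 100
```

```text
t 19.5 radio frame [207.43 396.09  22.86] rot [-3.141 -0.201  0.406] op 0.135
F radio [ 0.55  0.23 -1.33]
t 19.55 radio frame [207.44 396.08  22.87] rot [-3.141 -0.201  0.406] op 0.134
F radio [ 0.04 -0.28 -1.29]
t 19.6 radio frame [207.42 396.1   22.88] rot [-3.141 -0.201  0.406] op 0.132
F radio [-0.25  0.38 -0.39]
```

View pics/e3.png

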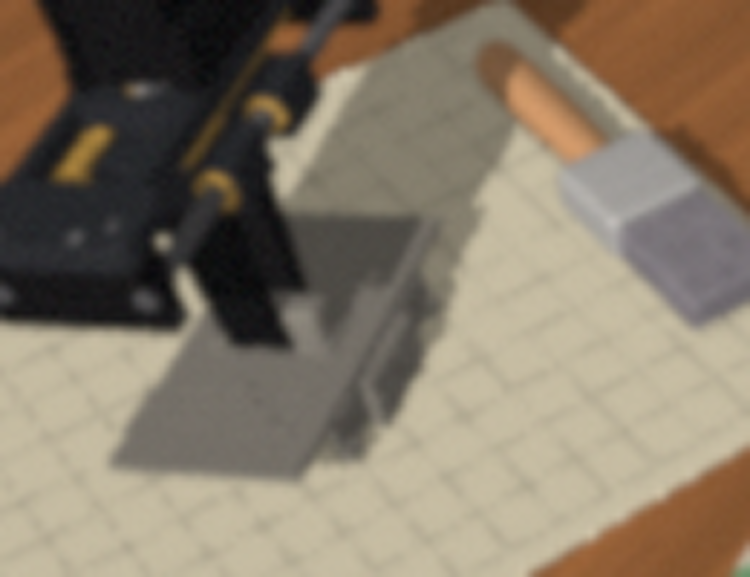

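Almost down, but the force still shows only the cover's weight. Continuing in small steps.

carry_out:
  series:
    - [0, 0, -0.0005, 0, 0, 0]
    - [0, 0, 0, 0, 0, 0]

```text
t: 19.8
eef_pos: [493.1, -192.8, 22.4]
tcp_rot: [-3.142, -0.201, 0.406]
ft_force: [-1.2, 0.1, -0.2]
opening: 0.135
```

carry_out:
  series:
    - [0, 0, -0.0005, 0, 0, 0]
    - [0, 0, 0, 0, 0, 0]

```text
t: 20.0
eef_pos: [493.2, -192.8, 22.3]
tcp_rot: [3.141, -0.201, 0.406]
ft_force: [-2.7, -0.5, 7.1]
opening: 0.131
```

carry_out:
  series:
    - [0, 0, -0.0005, 0, 0, 0]
    - [0, 0, 0, 0, 0, 0]

```text
t: 20.2
eef_pos: [493.2, -192.8, 22.2]
tcp_rot: [3.141, -0.201, 0.406]
ft_force: [-4.6, 0.1, 13.8]
opening: 0.134
```

carry_out:
  series:
    - [0, 0, -0.0005, 0, 0, 0]
    - [0, 0, 0, 0, 0, 0]

```text
t: 20.4
eef_pos: [493.2, -192.8, 22.1]
tcp_rot: [3.141, -0.202, 0.406]
ft_force: [-6.3, 0.7, 20.3]
opening: 0.137
```

Contact began at 22.4. I'll relieve the press to about zero, then open.

carry_out:
  series:
    - [0, 0, 0.0012, 0, 0, 0]
    - [0, 0, 0, 0, 0, 0]
    - [0, 0, 0, 0, 0, 0]

```text
t: 20.7
eef_pos: [493.2, -192.9, 22.3]
tcp_rot: [3.141, -0.201, 0.406]
ft_force: [-3.1, -0.5, 6.7]
opening: 0.136
```

carry_out:
  series:
    - [0, 0, 0, 0, 0, 0]
    - [0, 0, 0, 0, 0, 0]
    - [0, 0, 0, 0, 0, 0]
    - [0, 0, 0, 0, 0, 0]
  fingers: 0.3

```text
t: 21.1
eef_pos: [493.1, -192.8, 21.9]
tcp_rot: [-3.141, -0.2, 0.406]
ft_force: [0.5, -0.4, -0.4]
opening: 0.299
```

```bash
python3 look.py e4 scene 150 210 130 100
```

```text
t 21.15 radio frame [207.44 396.04  21.94] rot [-3.141 -0.2    0.406] op 0.297
F radio [ 0.36 -0.68  0.38]
```

View pics/e4.png

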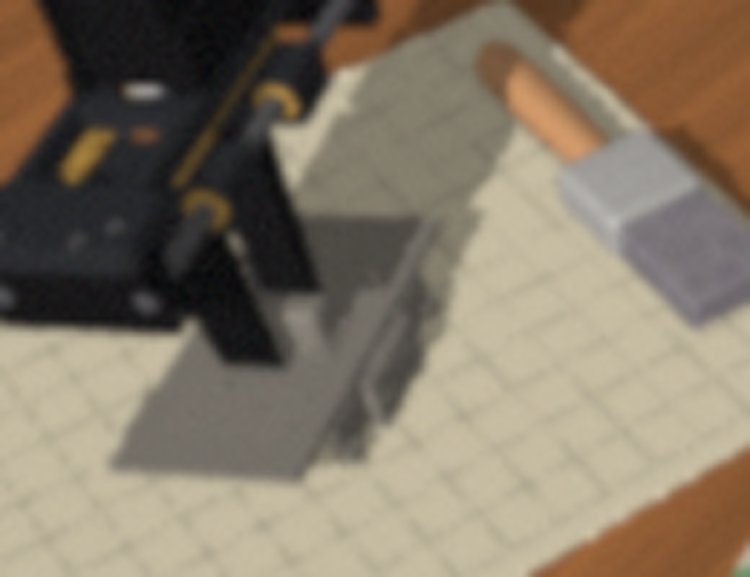

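The cover stayed put on release. Retreating along the tool's axis.

carry_out:
  series:
    - [0, 0, 0, 0, 0, 0]
    - [-0.0018, -0.0008, 0.01, 0, 0, 0]
    - [-0.0018, -0.0008, 0.01, 0, 0, 0]
    - [-0.0036, -0.0016, 0.02, 0, 0, 0]
    - [-0.0036, -0.0016, 0.03, 0, 0, 0]
    - [0, 0, 0.04, 0, 0, 0]
    - [0, 0, 0.04, 0, 0, 0]
    - [-0.03, 0, 0.04, 0, 0, 0]
    - [-0.03, -0.03, 0.02, 0, 0, 0]
    - [0, -0.03, 0.0, 0, 0, 0]
    - [0, 0, 0, 0, 0, 0]
  fingers: 0.45

```text
t: 22.25
eef_pos: [421.8, -260.4, 234.0]
tcp_rot: [3.138, -0.201, 0.404]
ft_force: [0.5, -0.4, -1.1]
opening: 0.449
```

```bash
python3 look.py f1 scene 80 100 330 260;python3 look.py f2 top 180 120 280 200; python3 - <<'E'
from h import *
for n in ('top','scene'):
    c=env.read_camera(n); print([np.round(d['point']).tolist() for d in env.search_frame('cover_ridge',c)])
    print([np.round(d['point']).tolist() for l in ('brush','handle_blank','cell0') for d in env.search_frame(l,c)])
E
```

```text
t 22.3 radio frame [299.09 428.56 233.16] rot [ 3.14  -0.201  0.404] op 0.449
F radio [ 0.15 -1.06 -0.02]
t 22.35 radio frame [298.64 427.62 232.58] rot [ 3.141 -0.2    0.404] op 0.449
F radio [-0.24 -0.19 -0.09]
[[492.0, -185.0, 22.0], [752.0, 106.0, 14.0], [750.0, 265.0, 15.0]]
[[541.0, -48.0, 19.0], [523.0, 246.0, 101.0], [459.0, -339.0, 21.0], [360.0, 227.0, 47.0]]
[[751.0, 257.0, 17.0], [506.0, -194.0, 16.0], [753.0, 107.0, 15.0]]
[[552.0, -57.0, 19.0], [454.0, -341.0, 25.0], [397.0, 176.0, 36.0]]
```

View pics/f1.png

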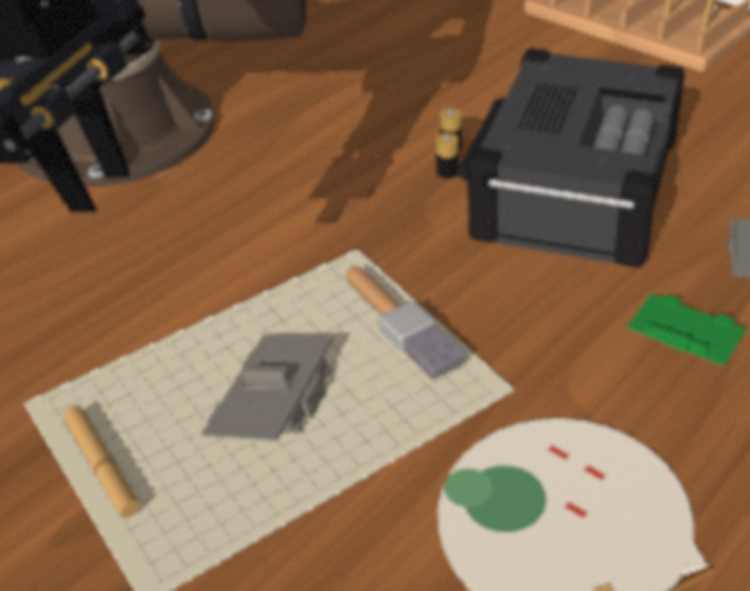

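View pics/f2.png

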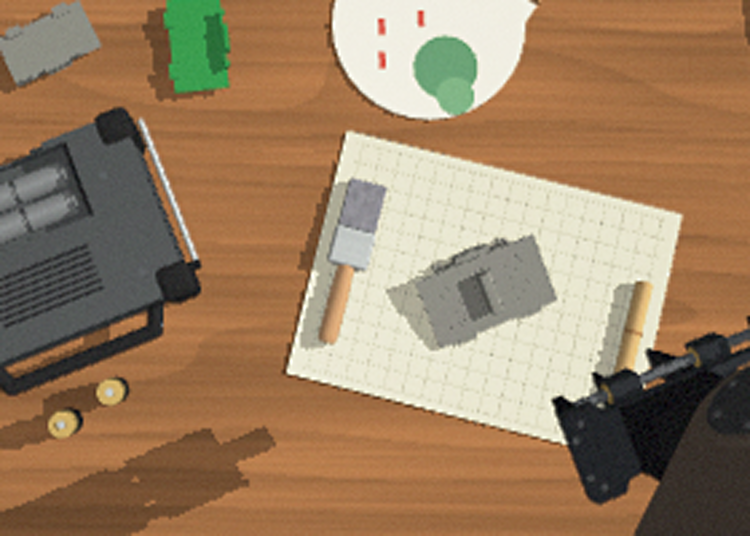

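The cover lies ridge up with its ridge at (485,293) in the top view, and the mat's centre is at (484,293). The brush, the handle blank and the cells are where they were, and the gripper touches nothing.

```bash
python3 -c "
from cell import env
print(env.job_done(), env.state()['t'])"
```

```text
the job is handed in; nothing more can be done
the job is handed in; nothing more can be done
```

The battery cover is off the radio and lies ridge up in the middle of the cutting mat. I handed the job in at about t = 22.5 s of the 64 s allowed, and no verdict was reported.

- **Freeing the tab:** I pressed it in at about 11–12.5 N (it breaks at 16 N). I held it there and lifted until the hooks were an estimated 11 mm up (8 mm clears the wall), with only 1–3 N of vertical force. The hooks then rested on the case wall.
- **Removing the cover:** I gripped the ridge (12.7 mm measured, 13 mm expected) and drew the cover 8.5 mm towards its -x. The steady force stayed under about 3 N, apart from about 4.5 N sideways as the jaws closed, which I relieved.
- **Setting it down:** The cover was lowered until it touched the mat. I went slightly too far, and it was pressed at about 20 N for a moment. I backed off to about 7 N before opening the fingers, and it did not visibly move.

**Last checks:** In the top view the ridge is within about 1 mm of the mat's middle. The brush, the handle blank and the cells look unmoved, and the gripper is clear of everything.

**Disagreements:**
- The tilt measured from the images with the hooks on the wall was about 0.09 rad instead of 0.1.
- The network placed the ridge 9–14 mm from the mat's middle, and its two cameras disagreed with each other. I trusted the picture and the measured tool position instead.

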